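# Set out the run kit at the analyser

## Robot

A 6-joint arm with a two-finger parallel gripper is mounted at the origin on a cart in front of the work surface, level with it; the furniture and walls round the work are solid. World frame = base frame: x ahead of the robot, y to its left, z up, the work surface at z = 0. Lengths are in m, angles in rad, forces in N, time in s.
With the tool pointing down it reaches from about 0.375 to 0.9 m from the base axis. Payload 3.1 kg.
Tool frame: the origin (TCP) lies between the finger pads; the fingertips stand 22 mm ahead of it and the grasp point (between the pads) lies 3 mm ahead of it; z points along the fingers, y is the line along which they close (so a half turn about z gives the same grasp; the last joint's range is limited). The gripper opens to 87 mm and grips with 3 to 60 N. Pads are 19 mm wide; open, the fingers measure 117 mm over their backs; the gripper's body (75 mm by 190 mm) begins 51 mm behind the grasp point.
Start: joints at [0.998, 0.527, 1.433, -0, 1.181, -0.178], TCP at [0.24, 0.577, 0.21] pointing down, gripper open.
Joint ranges: [-3.08, 3.08], [-0.75, 2.2], [0.22, 2.44], [-1.43, 4.57], [0, 2.65], [-2.85, 2.85]. Speed limits (rad/s): [2.79, 2.79, 3.14, 3.14, 3.14, 3.14].

## Interface

Orientations are given as a unit quaternion [x, y, z, w].
In Python, from rig import robot gives the robot as it stands.
- The arm moves only by the tool move_arm, never from a script. Its argument "series" is text: rows parted by semicolons, each of 6 numbers parted by spaces: the shift along the tool's x, y, z in mm, then the turn, a rotation vector about the tool's x, y, z in degrees. In form: dx dy dz ax ay az; .... A call has 1 to 8 rows; each row is the pose to reach, as a shift and turn from the pose commanded when the call began, along the tool's axes at that moment; what a row does not reach only later rows make up. A row lasts 1/12 s, in which the tool goes at most 41.7 mm and 7.16 degrees, less where a joint would pass 70% of its speed; a pose out of reach is approached as far as the arm can. A call with a gripper value outside its range is refused whole. "jaw" is the opening, from 0 (shut) to 1 (fully open), set as the call begins (left out, the last holds). The fingers move at their own pace and stop on an object; "newtons" is the grip in N (left out, the last holds). Time passes only in rows, so rows that repeat a pose let the fingers close. It gives the time, the measured TCP pose, the force, the opening and the grip force at its end, in the units of the state.
- robot.get_obs(): the state, without advancing time (a new reading comes with each control period).
- robot.camera(name): name is "scene" or "side" or "wrist"; returns a dict with "img" (400x640x3 uint8, red, green, blue), "mtx" (3x3 intrinsics, pixels), "distortion" ([k1, k2, p1, p2, k3] as OpenCV has them; the pictures are not rectified), "world_to_cam" (4x4, takes a point from world to camera coordinates). Camera axes: x right, y down, z forward; pixel columns grow to the right and rows downward; lengths in m; the calibration is good to about 2 mm. A picture is of the moment at which its call begins. There is no depth.
- robot.hand_in(): hands the job in; it is judged then, once.
Trained networks look in a picture, given as the dict that the camera call returned (one of the last four; its "shot" number tells which), for a name from the list of things; names that differ only in an ending like _2 or _b are one class to them, and where a whole thing is asked for, a point or a joint stands for the part that bears it (a point fixed in the world has none). Each returns a list of dicts, best first, with "p" (0 to 1); they miss things now and then, are a little off and sometimes report something else, mostly with a low value. They report only what shows in the picture. A call takes as long as a camera call. They do not tell look-alikes from the thing itself.
- robot.search_frame(picture, thing): "xyz" ([x, y, z] in m, in world coordinates, good to about 4 mm: the middle of the surface that is visible of it).
- robot.tip_of(picture, thing): "xyz" ([x, y, z] in m, in world coordinates, good to about 4 mm: a listed point, or the origin of a listed thing).
The state is a dict: "time": time; "q": joint angles; "joint_velocities": joint speeds; "joint_torque": joint torques, N m; "position": TCP position; "tool_rot": TCP orientation; "ft_force": force on the tool from outside, world axes, zero at the start; "moment": the same for the moment, N m; "grip_width": finger opening in m; "grip_force": force on a finger pad.
Only numpy, scipy, OpenCV 4.12 (cv2) and the standard library are available. Lean on these libraries where they do the work, as an engineer would, in place of code of your own. Each camera call takes 0.05 s, during which the arm holds its last target. There are 200 camera calls.

## Task

Set out the kit for the next measuring run: stand the amber bottle in the larger, orange round holder and the small white bottle with the blue cap in the smaller, blue round holder, and lay the timer on the white tray and the dark chip case on the smaller grey tray, each flat in the middle of its tray and square with it, between the two end stops. Keep the bottles upright all the while, and leave the two little sample vials standing where they are.

Things in the scene. Friction and masses are not known exactly. Their poses are not given: they have to be found in the camera images.
- amber_bottle: Loose amber-brown bottle with a black screw cap, standing: round body 60 mm across and straight from about z = 5 to 75 mm, narrowing at the shoulder to a cap 37 mm across (z = 102 to 118 mm), 118 mm tall in all, about 0.2 kg. Origin: centre of its underside; z up along the bottle.
- white_bottle: Loose small white bottle with a blue screw cap, standing: round body 47 mm across and straight from about z = 5 to 60 mm, narrowing to a cap 29 mm across (z = 85 to 98 mm), 98 mm tall in all, about 0.1 kg. Origin: centre of its underside; z up.
- timer: Loose cream-coloured digital timer with blue, grey and red buttons, lying flat: 62 mm (x) by 68 mm (y) by 20 mm high, 70 g. Origin: centre of its underside; x along the 62 mm, y along the 68 mm, z up. Its sides are upright from 3 to 17 mm above its underside, with rounded edges above and below; grip it low, across its 62 mm.
- chip_case: Loose flat dark grey case with a white label, lying flat: 42 mm (x, from -20 to +22 mm) by 62 mm (y) by 14 mm high, about 22 g. Origin: centre of its underside; x across, y along its length, z up. Easily gripped across its 42 mm.
- amber_holder: Orange round cup holder, fixed to the bench; for the amber bottle. Outer diameter 88 mm, inner diameter 78 mm, floor 4 mm above the bench, rim 12 mm above the bench. Origin: centre of its underside, at bench level; z up.
- white_holder: Blue round cup holder, fixed to the bench; for the small white bottle. Outer diameter 74 mm, inner diameter 64 mm, floor 4 mm above the bench, rim 12 mm above the bench. Origin: centre of its underside, at bench level; z up.
- timer_tray: White tray with a red rectangular outline, fixed to the bench; for the timer. Plate 82 mm (x) by 104 mm (y), its top 4 mm above the bench; along each end (at y = -44 to -51 mm and +44 to +51 mm) an end stop 43 mm long in x, its top 12 mm above the bench; the x sides are open. Origin: centre of its underside, at bench level; the 68 mm side of the timer goes along the tray's y, either way round.
- case_tray: Smaller grey tray with a black rectangular outline, fixed to the bench; for the chip case. Plate 64 mm (x) by 98 mm (y), its top 4 mm above the bench; along each end (at y = -41 to -48 mm and +41 to +48 mm) an end stop 31 mm long in x, its top 12 mm above the bench; the x sides are open. Origin: centre of its underside, at bench level; the 62 mm side of the case goes along the tray's y, either way round.
- vial_brown: Bystander, loose: little brown sample vial with a blue cap, standing, 16 mm across and 42 mm tall. To be left alone. Origin: centre of its underside; z up.
- vial_clear: Bystander, loose: little clear sample vial with a white cap, standing, 16 mm across and 42 mm tall. To be left alone. Origin: centre of its underside; z up.
Mind the look-alikes: they are no part of the job. Several things have the shape of the white_holder; the one meant has the colours described above.

How it is judged:
At the end, for the whole second after the job is handed in: Each thing rests on the floor of its own holder or tray (underside 1 to 8 mm above the bench), level within 0.1 rad, released and still; bottles within 12 mm of the holder's centre, timer and case within 15 mm of the tray's and square with it within 0.25 rad, either way round (horizontal distance between amber_bottle and amber_holder below 0.012 m and z of amber_bottle in the frame of amber_holder between 0.001 and 0.008 m and angle between each of amber_bottle, white_bottle, timer, chip_case's own z axis and vertical below 0.1 rad and linear speed of each of amber_bottle, white_bottle, timer, chip_case below 0.02 m/s and horizontal distance between white_bottle and white_holder below 0.012 m and z of white_bottle in the frame of white_holder between 0.001 and 0.008 m and horizontal distance between timer and timer_tray below 0.015 m and z of timer in the frame of timer_tray between 0.001 and 0.008 m and angle between the y axis of timer and the y axis of timer_tray, either way round below 0.25 rad and horizontal distance between chip_case and case_tray below 0.015 m and z of chip_case in the frame of case_tray between 0.001 and 0.008 m and angle between the y axis of chip_case and the y axis of case_tray, either way round below 0.25 rad); the robot touches nothing.
It fails at once if a bottle is tipped by more than 0.6 rad (angle between any of amber_bottle, white_bottle's own z axis and vertical above 0.6 rad).
It fails at once if a sample vial is moved by more than 25 mm or tipped by more than 0.5 rad (distance of any of vial_brown, vial_clear from where it was at the start of the episode above 0.025 m or angle between any of vial_brown, vial_clear's own z axis and vertical above 0.5 rad).
It also fails if it takes over 112 s, if anything falls off the work surface, if the arm or the gripper's body presses on something with over 40 N, if the wrist force passes 120 N, or if a joint passes its speed limit or range.

## Working session

There is one attempt and no reset: what is moved stays moved. The work goes in short steps, Python scripts to look and compute and a tool call to move; the robot and the scene stay as the last step left them, time stands still between calls to the robot, and variables do not carry over. Pictures are saved under pics/ and viewed, at most 14 in all, crops included, and the job is handed in when it is done.

Besides the shell and the picture viewer there is one more tool, called after "Emit:" as a command line: name --argument value ..., lists and objects as JSON in quotes. move_arm: Moves the arm, as the interface text tells. Its arguments: {"type":"object","properties":{"series":{"type":"string"},"jaw":{"type":"number"},"newtons":{"type":"number"}},"required":["series"]}

```bash
ls; mkdir -p pics; cat > h.py <<'E'
import numpy as np, cv2
from rig import robot
def shot(name,fn=None):
    p=robot.camera(name)
    if fn: cv2.imwrite('pics/'+fn+'.png',p['img'][:,:,::-1])
    return p
def ray(p,uv):
    xy=cv2.undistortPoints(np.array([[uv]],float),p['mtx'],np.array(p['distortion'],float))[0,0]
    T=np.linalg.inv(p['world_to_cam']); d=T[:3,:3]@np.array([xy[0],xy[1],1]); return T[:3,3],d/np.linalg.norm(d)
def at_z(p,uv,z):
    o,d=ray(p,uv); return o+d*(z-o[2])/d[2]
def tri(rs):
    A=sum(np.eye(3)-np.outer(d,d) for o,d in rs); b=sum((np.eye(3)-np.outer(d,d))@o for o,d in rs); return np.linalg.solve(A,b)
def proj(p,X):
    T=np.array(p['world_to_cam']);r=cv2.Rodrigues(T[:3,:3])[0]
    return cv2.projectPoints(np.array(X,float).reshape(-1,1,3),r,T[:3,3],np.array(p['mtx'],float),np.array(p['distortion'],float))[0][:,0]
E
python3 - <<'E'
from h import *
np.set_printoptions(precision=3,suppress=True)
o=robot.get_obs();print(o['time'],o['position'],o['tool_rot'])
for c in ['scene','side']:
    p=shot(c,c+'0');print(c,np.linalg.inv(p['world_to_cam'])[:3,3])
    for n in ['amber_bottle','white_bottle','timer','chip_case','amber_holder','white_holder','timer_tray','case_tray','vial_brown','vial_clear']:
        print(n,[(np.round(d['xyz'],3).tolist(),round(d['p'],2)) for d in robot.tip_of(p,n)])
E
```

```text
pics
0.0 [0.24  0.576 0.209] [ 0.196  0.981 -0.001 -0.   ]
scene [ 0.189 -0.573  0.857]
amber_bottle [([0.445, 0.284, 0.001], 0.64), ([0.514, -0.186, 0.0], 0.53)]
white_bottle [([0.602, 0.271, 0.002], 0.77)]
timer [([0.437, -0.098, 0.005], 0.74)]
chip_case [([0.59, -0.094, 0.0], 0.8)]
amber_holder [([0.593, -0.293, -0.004], 0.96)]
white_holder [([0.448, 0.098, 0.002], 0.64), ([0.709, 0.219, 0.003], 0.58)]
timer_tray [([0.584, 0.102, -0.002], 0.64)]
case_tray [([0.444, -0.275, 0.0], 0.78)]
vial_brown [([0.515, -0.187, 0.002], 0.68)]
vial_clear [([0.51, 0.003, 0.0], 0.64), ([0.447, -0.269, 0.002], 0.24)]
side [ 0.553 -0.663  1.178]
amber_bottle [([0.447, 0.282, 0.002], 0.9)]
white_bottle [([0.605, 0.272, -0.003], 0.86), ([0.592, -0.09, 0.001], 0.22)]
timer [([0.436, -0.098, -0.0], 0.82)]
chip_case [([0.593, -0.095, -0.0], 0.83)]
amber_holder [([0.588, -0.29, -0.002], 0.79)]
white_holder [([0.443, 0.102, -0.001], 0.6), ([0.713, 0.22, -0.001], 0.58), ([0.602, 0.447, 0.004], 0.56)]
timer_tray [([0.592, 0.098, 0.001], 0.96)]
case_tray [([0.443, -0.275, 0.006], 0.97)]
vial_brown [([0.516, -0.186, -0.004], 0.5)]
vial_clear [([0.507, 0.003, -0.004], 0.43)]
```

View pics/scene0.png

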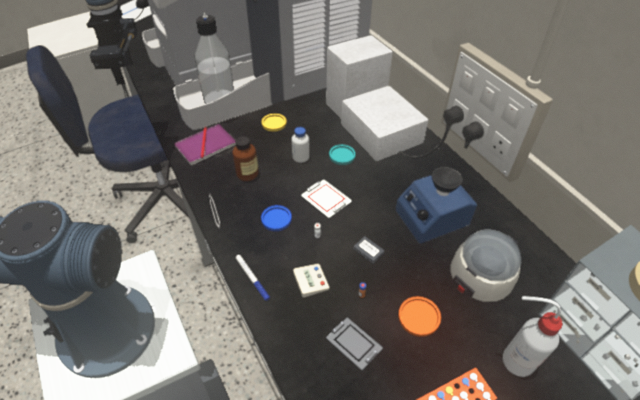

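View pics/side0.png

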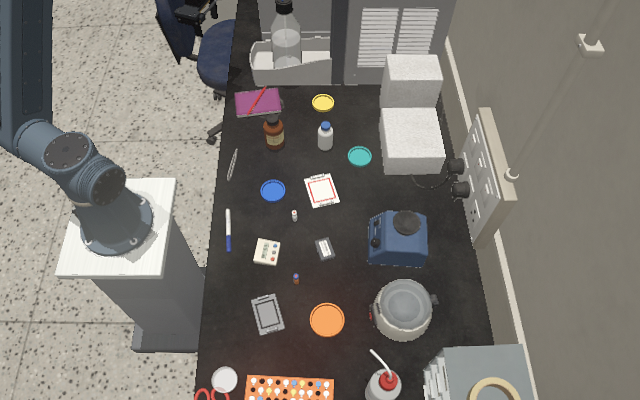

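The side view shows the blue round holder at (273,191). Its look-alikes are the yellow one at (323,102) and the teal one at (360,156). The amber bottle is at (274,133), versus the clear flask at (286,40). The white bottle is at (325,137), versus the wash bottle at (383,385). The timer is at (267,252), the chip case at (325,249), the white tray at (321,190), the grey tray at (267,314) and the orange holder at (327,320), versus the orange rack at (290,388). I choose by colour: blue holder, orange cup. Next is a close crop to check this.

```bash
python3 - <<'E'
import cv2
a=cv2.imread('pics/side0.png')[110:345,220:375]
cv2.imwrite('pics/sidec.png',cv2.rotate(cv2.resize(a,None,fx=3.4,fy=3.4,interpolation=cv2.INTER_CUBIC),cv2.ROTATE_90_COUNTERCLOCKWISE))
b=cv2.imread('pics/scene0.png')[130:370,230:450]
cv2.imwrite('pics/scenec.png',cv2.resize(b,None,fx=2.5,fy=2.5,interpolation=cv2.INTER_CUBIC))
E
```

```text
(no output)
```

View pics/sidec.png

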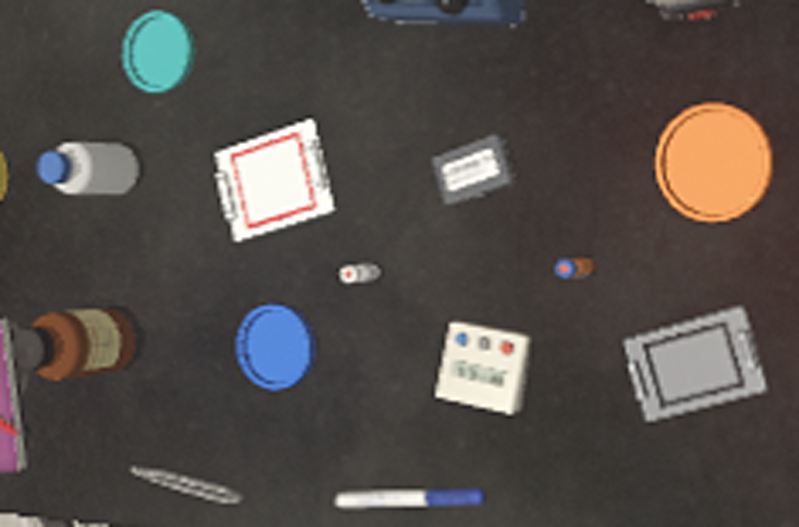

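View pics/scenec.png

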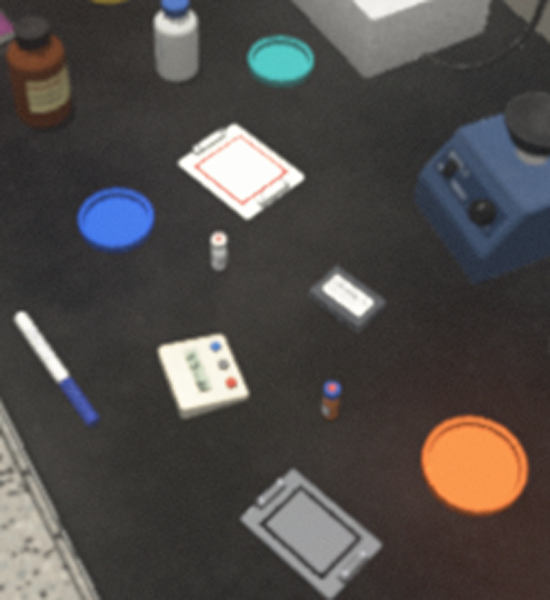

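The crops show the choice is right: blue cup at (276,347) and orange cup at (714,162). The tray and case corners can be read, so I triangulate them from both views.

```bash
cat > m.py <<'E'
from h import *
np.set_printoptions(precision=4,suppress=True)
S=shot('side');C=shot('scene')
s=lambda q:[(220+(526-y)/3.4,110+x/3.4) for x,y in q]
c=lambda q:[(230+x/2.5-.3,130+y/2.5-.3) for x,y in q]
D={'wtray':(s([(213,155),(315,119),(335,208),(236,241)]),c([(178,163),(236,124),(303,175),(248,217)]),.004),
'gtray':(s([(625,341),(742,307),(766,385),(648,421)]),c([(293,469),(381,544),(331,597),(241,518)]),.004),
'case':(s([(433,157),(500,136),(512,182),(445,204)]),c([(339,267),(385,299),(362,329),(311,291)]),.014),
'timer':(s([(455,322),(529,333),(518,414),(436,398)]),c([(222,335),(246,393),(182,407),(159,346)]),.018)}
def mid(q):
    q=[np.array([*a,1]) for a in q]; m=np.cross(np.cross(q[0],q[2]),np.cross(q[1],q[3])); return m[:2]/m[2]
for n,(a,b,z) in D.items():
    print(n,'tri',tri([ray(S,mid(a)),ray(C,mid(b))]))
    for p,q in((S,a),(C,b)):
        P=np.array([at_z(p,u,z)[:2] for u in q]); e=np.roll(P,-1,0)-P
        print('  ',P.mean(0),'len mm',np.linalg.norm(e,axis=1)*1e3,'ang',np.degrees(np.arctan2(e[:,1],e[:,0])))
rng={'blue':((100,130),(150,256),(120,256)),'orange':((8,16),(150,256),(180,256))}
for n,z in(('blue',.012),('orange',.012)):
    R=[]
    for p,box in((S,(180,345,240,350)),(C,(190,345,250,450))):
        h=cv2.cvtColor(p['img'],cv2.COLOR_RGB2HSV);m=np.zeros(h.shape[:2],np.uint8)
        (a,b),(d,e),(f,g)=rng[n]
        r0,r1,c0,c1=box
        m[r0:r1,c0:c1]=cv2.inRange(h,(a,d,f),(b,255,255))[r0:r1,c0:c1]
        k,l,st,ce=cv2.connectedComponentsWithStats(m);i=1+np.argmax(st[1:,4]);
        print(n,ce[i],st[i],at_z(p,ce[i],.006)); R.append(ray(p,ce[i]))
    print(tri(R))
E
python3 m.py
```

```text
wtray tri [0.5896 0.0985 0.0025]
   [0.5907 0.0964] len mm [109.9206  78.3712 105.2132  79.9209] ang [ -75.8815 -166.4516  104.9117   16.9425]
   [0.5884 0.1   ] len mm [ 83.4293 100.6036  80.7049 102.2796] ang [  14.2183  -76.2436 -164.6024  105.2998]
gtray tri [ 0.4435 -0.2712 -0.0035]
   [ 0.4439 -0.2747] len mm [95.2718 59.283  95.8774 62.743 ] ang [ -73.6028 -163.3514  108.4652   16.1386]
   [ 0.4411 -0.2713] len mm [95.7172 60.9412 96.2165 62.116 ] ang [ -73.8004 -163.7567  106.8982   15.7885]
case tri [ 0.5939 -0.0959  0.0117]
   [ 0.5939 -0.0985] len mm [61.418  37.8138 61.3396 39.4907] ang [ -76.3695 -165.3329  105.1956   14.7701]
   [ 0.5919 -0.0959] len mm [55.0475 41.2763 61.5519 39.7469] ang [ -72.0331 -155.0066  106.8074   15.8871]
timer tri [ 0.4378 -0.0987  0.0059]
   [ 0.4378 -0.1079] len mm [64.485  64.3897 72.3761 64.0737] ang [-96.6481 170.6949  82.4217 -16.4122]
   [ 0.4336 -0.1018] len mm [63.5997 56.6055 65.8756 57.3039] ang [-100.118   165.0096   80.2852  -17.2174]
blue [272.3181 190.201 ] [260 180  25  21 393] [0.4462 0.0988 0.006 ]
blue [275.6905 217.    ] [261 205  30  25 588] [0.4451 0.1012 0.006 ]
[0.4457 0.1009 0.0047]
orange [326.9051 320.2491] [310 304  35  33 811] [ 0.5934 -0.294   0.006 ]
orange [419.4449 315.3041] [ 399  297   42   38 1243] [ 0.5921 -0.2899  0.006 ]
[ 0.5935 -0.2909  0.0026]
```

Emit:
move_arm --series "-303 -192 0 0 0 -22.5;-303 -192 0 0 0 -22.5;-303 -192 0 0 0 -22.5;-303 -192 0 0 0 -22.5;-303 -192 0 0 0 -22.5;-303 -192 0 0 0 -22.5;-303 -192 0 0 0 -22.5;-303 -192 0 0 0 -22.5" --jaw 1 --newtons 20

```text
time: 1.87
position: [0.4289, 0.3075, 0.2098]
tool_rot: [0.001, 1.0, 0.0, 0.0]
ft_force: [0.8, 0.7, -0.0]
grip_width: 0.087
grip_force: 0.0
```

```bash
python3 - <<'E'
from h import *
np.set_printoptions(precision=4,suppress=True)
o=robot.get_obs();print(o['position'])
p=shot('wrist','w1');T=np.linalg.inv(p['world_to_cam']);print(T)
for n in ['amber_bottle','white_bottle','white_holder']: print(n,[(np.round(d['xyz'],3).tolist(),round(d['p'],2)) for d in robot.tip_of(p,n)])
print(proj(p,[[.446,.283,.118],[.6035,.2715,.098]]))
E
```

```text
[0.4289 0.3075 0.2098]
[[ 0.0025  0.9591  0.2829  0.3509]
 [ 1.     -0.0024 -0.0005  0.3071]
 [ 0.0002  0.2829 -0.9592  0.3842]
 [ 0.      0.      0.      1.    ]]
amber_bottle [([0.445, 0.284, 0.004], 0.79), ([0.511, 0.005, 0.001], 0.73)]
white_bottle [([0.603, 0.271, -0.0], 0.96)]
white_holder [([0.443, 0.102, -0.003], 0.91), ([0.601, 0.446, -0.002], 0.65), ([0.711, 0.222, -0.0], 0.54)]
[[296.0647 215.1681]
 [291.3271 331.1272]]
```

View pics/w1.png

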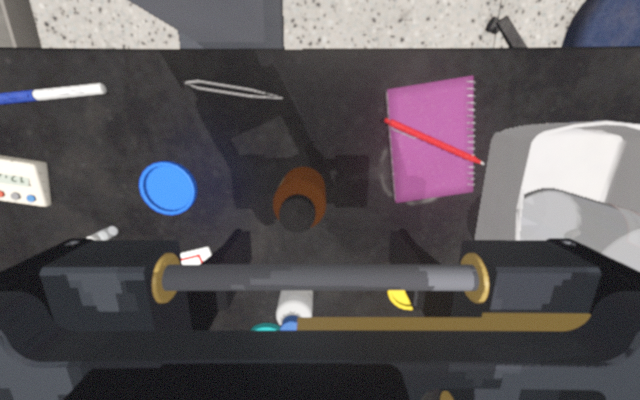

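The wrist view has the amber cap at (297,213), where I predicted (296,215), so the position is confirmed. The holder is at (167,188). Going down on the bottle.

Emit:
move_arm --series "-17 -24.5 0 0 0 0;-17 -24.5 0 0 0 0;-17 -24.5 30 0 0 0;-17 -24.5 65 0 0 0;-17 -24.5 95 0 0 0;-17 -24.5 120 0 0 0;-17 -24.5 135 0 0 0;-17 -24.5 135 0 0 0"

```text
time: 2.73
position: [0.4413, 0.2853, 0.0714]
tool_rot: [-0.0, 1.0, -0.001, -0.004]
ft_force: [-0.3, -0.3, 0.1]
grip_width: 0.0868
grip_force: 0.0
```

Emit:
move_arm --series "0 0 0 0 0 0;0 0 0 0 0 0;0 0 0 0 0 0;0 0 0 0 0 0;0 0 0 0 0 0;0 0 0 0 0 0;0 0 0 0 0 0;0 0 0 0 0 0" --jaw 0 --newtons 20

```text
time: 3.4
position: [0.4454, 0.2846, 0.0751]
tool_rot: [0.001, 1.0, 0.0, 0.0]
ft_force: [-0.5, -0.5, 3.3]
grip_width: 0.0485
grip_force: 16.0
```

```bash
python3 - <<'E'
from h import *
o=robot.get_obs();print(o['grip_width'],o['grip_force'],o['ft_force'])
p=shot('wrist');q=shot('side')
a=p['img'][90:340,130:450]; b=q['img'][70:200,200:360]
a=cv2.resize(a,(512,400));b=cv2.resize(b,(288,234),interpolation=cv2.INTER_CUBIC)
im=np.zeros((400,800,3),np.uint8);im[:,:512]=a;im[:234,512:]=b
cv2.imwrite('pics/g1.png',im[:,:,::-1])
E
```

```text
0.04853504412564718 15.98613475332968 [-0.45999692 -0.51055605  3.34537427]
```

View pics/g1.png

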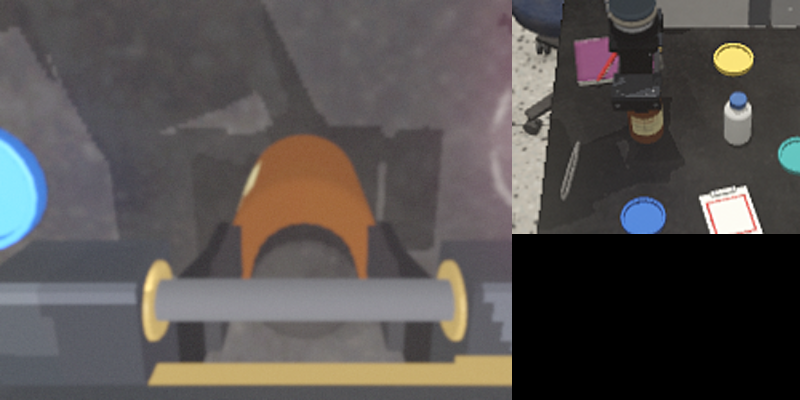

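The wrist crop shows the bottle between the fingers, with the cap near (305,290). The reported width of 48.5 mm is less than the 60 mm body, so I check the bottle's position relative to the fingers.

```bash
python3 - <<'E'
from h import *
o=robot.get_obs();print(o['position'])
p=shot('wrist')
for X in ([.446,.283,.118],[.4455,.2846,.118],[.4455,.2846+.024,.053],[.4455,.2846-.024,.053],[.4455,.2846+.03,.053]):
    u=proj(p,X)[0]; print(X,((u-[130,90])*1.6).round())
for c in('wrist','scene','side'):
    q=shot(c); 
    for f in(robot.tip_of,robot.search_frame): print(c,[(np.round(d['xyz'],3).tolist(),round(d['p'],2)) for d in f(q,'amber_bottle')][:2])
    if c=='scene': cv2.imwrite('pics/g2.png',cv2.resize(q['img'][90:220,180:330],None,fx=4,fy=4,interpolation=cv2.INTER_CUBIC)[:,:,::-1])
E
```

```text
[0.44534007 0.28455901 0.0750202 ]
[0.446, 0.283, 0.118] [301. 291.]
[0.4455, 0.2846, 0.118] [306. 290.]
[0.4455, 0.30860000000000004, 0.053] [357. 216.]
[0.4455, 0.2606, 0.053] [254. 217.]
[0.4455, 0.3146, 0.053] [370. 216.]
wrist [([0.446, 0.282, 0.005], 0.78)]
wrist [([0.431, 0.284, 0.094], 0.97)]
scene [([0.444, 0.282, 0.001], 0.77)]
scene [([0.435, 0.255, 0.054], 0.84)]
side [([0.446, 0.28, 0.002], 0.66)]
side [([0.45, 0.259, 0.048], 0.67)]
```

View pics/g2.png

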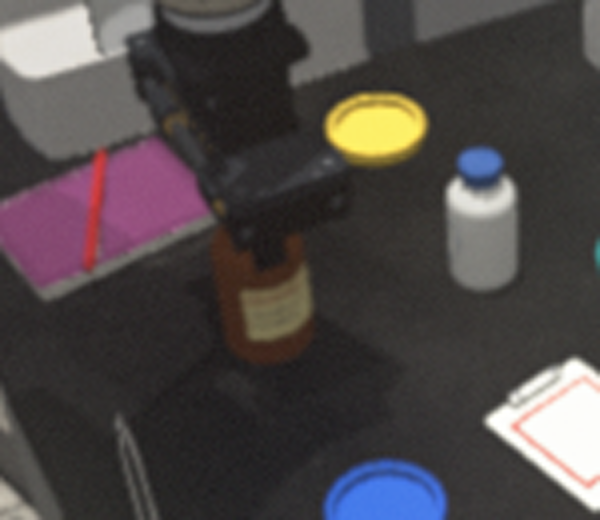

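The bottle stands upright and centred. In the image the finger inner edges are at about 243 and 367, which is roughly 58 mm apart. The grip is real and the width reading is just compressed. Lift a little and check.

Emit:
move_arm --series "0 0 -8 0 0 0;0 0 -20 0 0 0;0 0 -40 0 0 0;0 0 -65 0 0 0;0 0 -90 0 0 0;0 0 -105 0 0 0;0 0 -110 0 0 0;0 0 -110 0 0 0" --newtons 25

```text
time: 4.67
position: [0.4453, 0.2849, 0.1855]
tool_rot: [0.001, 1.0, 0.0, 0.001]
ft_force: [-0.1, 0.3, -2.3]
grip_width: 0.0364
grip_force: 25.0
```

```bash
python3 - <<'E'
from h import *
o=robot.get_obs();print(o['position'],o['grip_width'],o['grip_force'],o['ft_force'])
q=shot('scene')
cv2.imwrite('pics/g3.png',cv2.resize(q['img'][50:220,160:330],None,fx=2.5,fy=2.5,interpolation=cv2.INTER_CUBIC)[:,:,::-1])
E
```

```text
[0.44531629 0.28486224 0.18554809] 0.036370194117917316 24.999687373638153 [-0.07265348  0.28263873 -2.28161596]
```

View pics/g3.png

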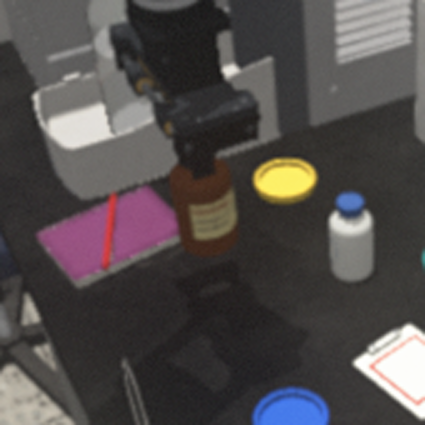

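The lifted bottle hangs upright, but the fingers have slid up to the cap (width 36 mm ≈ 37 mm). I need to measure how high its underside hangs.

```bash
cat > under.py <<'E'
from h import *
import sys
n=sys.argv[1]
P=[shot(c) for c in('scene','side','wrist')]
for p in P:
    print([(np.round(d['xyz'],3).tolist(),round(d['p'],2)) for d in robot.tip_of(p,n)][:2])
R=[]
for p in P[:2]:
    ds=robot.tip_of(p,n)
    if ds: R.append(ray(p,proj(p,ds[0]['xyz'])[0]))
if len(R)==2: print('tri',tri(R))
print(robot.get_obs()['position'])
E
python3 under.py amber_bottle
```

```text
[([0.448, 0.283, 0.099], 0.73)]
[([0.449, 0.285, 0.099], 0.98), ([0.515, -0.186, -0.003], 0.51)]
[([0.45, 0.286, 0.097], 0.89)]
tri [0.44851304 0.28674153 0.09615072]
[0.44462464 0.28444357 0.18382816]
```

Emit:
move_arm --series "-2.4 -10 0 0 0 0;-7 -29 0 0 0 0;-14 -56 0 0 0 0;-21 -85 0 0 0 0;-29 -114 0 0 0 0;-36 -144 0 0 0 0;-43 -173 0 0 0 0;-50 -202 0 0 0 0"

```text
time: 5.78
position: [0.4946, 0.0803, 0.1846]
tool_rot: [0.001, 1.0, -0.0, -0.0]
ft_force: [0.6, -0.2, -2.3]
grip_width: 0.0365
grip_force: 25.0
```

Emit:
move_arm --series "-7 -29 0 0 0 0;-14 -58 0 0 0 0;-22 -87 0 0 0 0;-29 -116 0 0 0 0;-36 -146 0 0 0 0;-44 -175 0 0 0 0;-51 -204 0 0 0 0;-58 -233 0 0 0 0"

```text
time: 6.45
position: [0.5517, -0.1529, 0.1844]
tool_rot: [0.001, 1.0, -0.0, -0.0]
ft_force: [0.5, 0.2, -2.1]
grip_width: 0.0366
grip_force: 25.0
```

Emit:
move_arm --series "-7 -28 0 0 0 0;-14 -56 0 0 0 0;-21 -81 0 0 0 0;-26 -103 0 0 0 0;-30 -120 0 0 0 0;-34 -133 0 0 0 0;-36 -141 0 0 0 0;-36 -141 0 0 0 0"

```text
time: 7.12
position: [0.5878, -0.2938, 0.1843]
tool_rot: [0.002, 1.0, -0.0, 0.0]
ft_force: [0.3, -0.6, -1.7]
grip_width: 0.0364
grip_force: 25.0
```

```bash
python3 under.py amber_bottle; python3 -c "
from h import *
o=robot.get_obs();print(o['grip_width'],o['ft_force'],o['time'])
p=shot('wrist');print([(d['xyz'],d['p']) for d in robot.tip_of(p,'amber_holder')])"
```

```text
[([0.592, -0.296, 0.098], 0.83), ([0.446, -0.268, -0.0], 0.66)]
[]
[]
[ 0.58775248 -0.29074013  0.18473358]
0.036766381320191194 [-0.15887003  0.20053571 -2.46619759] 7.5167
[([0.5946, -0.2881, 0.0064], 0.98), ([0.5089, 0.0026, 0.0022], 0.59)]
```

Emit:
move_arm --series "-1 1 20 0 0 0;-1 1 45 0 0 0;-1 1 65 0 0 0;-1 1 78 0 0 0;-1 1 86 0 0 0;-1 1 90 0 0 0;-1 1 90 0 0 0;-1 1 90 0 0 0"

```text
time: 8.28
position: [0.5893, -0.2911, 0.0953]
tool_rot: [0.001, 1.0, -0.0, 0.001]
ft_force: [-0.1, -0.4, -0.7]
grip_width: 0.0367
grip_force: 25.0
```

```bash
python3 under.py amber_bottle; python3 -c "
from h import *
o=robot.get_obs();print(o['grip_width'],o['ft_force'],o['time'])
q=shot('side');w=shot('scene')
a=cv2.resize(q['img'][255:355,270:370],None,fx=4,fy=4,interpolation=cv2.INTER_CUBIC);b=cv2.resize(w['img'][235:335,370:470],None,fx=4,fy=4,interpolation=cv2.INTER_CUBIC)
cv2.imwrite('pics/p1.png',np.hstack([a,b])[:,:,::-1])"
```

```text
[([0.592, -0.292, 0.008], 0.95)]
[]
[([0.591, -0.29, 0.015], 0.61)]
[ 0.58890363 -0.29083548  0.09501642]
0.03614567169249845 [-0.8417447  -0.03284425 -2.45528091] 8.6833
```

View pics/p1.png

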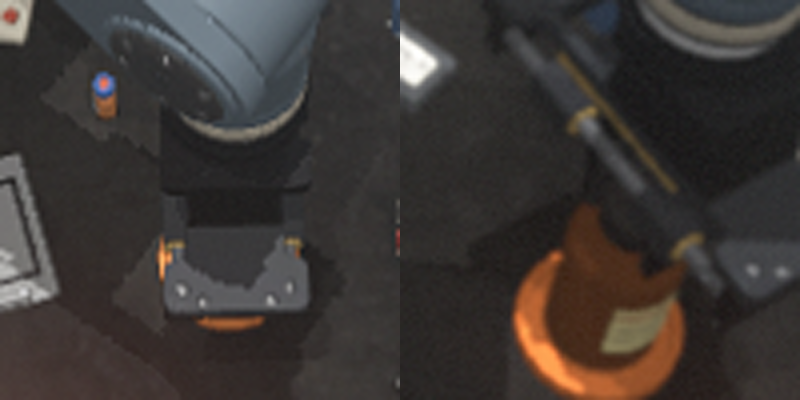

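The bottle stands over the orange cup, about at its centre (scene crop, (600,310)), and still hangs free with Fz −2.5. Lower it in small steps until it touches.

Emit:
move_arm --series "0 0 2 0 0 0;0 0 4 0 0 0;0 0 4 0 0 0;0 0 4 0 0 0"

```text
time: 9.12
position: [0.5885, -0.2906, 0.0902]
tool_rot: [0.001, 1.0, 0.0, -0.0]
ft_force: [0.5, -0.2, -2.4]
grip_width: 0.0364
grip_force: 25.0
```

Emit:
move_arm --series "0 0 1.5 0 0 0;0 0 3 0 0 0;0 0 3 0 0 0;0 0 3 0 0 0"

```text
time: 9.45
position: [0.5896, -0.291, 0.0894]
tool_rot: [0.001, 1.0, -0.0, 0.001]
ft_force: [-1.7, 1.2, 6.0]
grip_width: 0.0364
grip_force: 25.0
```

Emit:
move_arm --series "0 0 0 0 0 0;0 0 0 0 0 0;0 0 0 0 0 0;0 0 0 0 0 0;0 0 0 0 0 0;0 0 0 0 0 0;0 0 0 0 0 0;0 0 0 0 0 0" --jaw 1

```text
time: 10.12
position: [0.5887, -0.2907, 0.0874]
tool_rot: [0.001, 1.0, 0.0, -0.0]
ft_force: [0.4, 0.6, -0.7]
grip_width: 0.0812
grip_force: 0.0
```

Emit:
move_arm --series "0 0 -15 0 0 0;0 0 -40 0 0 0;0 0 -70 0 0 0;0 0 -100 0 0 0;0 0 -125 0 0 0;0 0 -125 0 0 0"

```text
time: 10.62
position: [0.592, -0.2929, 0.2192]
tool_rot: [0.001, 1.0, -0.004, 0.005]
ft_force: [1.0, -1.0, 1.3]
grip_width: 0.0874
grip_force: 0.0
```

```bash
python3 under.py amber_bottle; python3 -c "
from h import *
o=robot.get_obs();print(o['grip_width'],o['ft_force'],o['time'])"
```

```text
[([0.594, -0.292, 0.003], 0.73), ([0.596, -0.096, 0.001], 0.49)]
[([0.59, -0.29, 0.004], 0.64), ([0.604, 0.271, 0.001], 0.53)]
[([0.594, -0.291, 0.006], 0.6)]
tri [ 0.58995132 -0.29384277  0.01183527]
[ 0.58803555 -0.2902542   0.21091448]
0.08728287309802517 [ 0.0151087   0.38150536 -0.61829508] 11.0167
```

```bash
python3 - <<'E'
from h import *
np.set_printoptions(precision=3,suppress=True)
S=shot('side');C=shot('scene')
for u in [(368,263),(371,213),(374,240)]: print('side',u,at_z(S,u,0),at_z(S,u,.08))
for u in [(398,203),(422,238),(418,176),(397,207)]: print('scene',u,at_z(C,u,0),at_z(C,u,.08))
a=cv2.resize(S['img'][195:275,300:440],None,fx=4,fy=4,interpolation=cv2.INTER_CUBIC)
cv2.imwrite('pics/mx.png',a[:,:,::-1])
E
```

```text
side (368, 263) [ 0.71  -0.137  0.   ] [ 0.699 -0.172  0.08 ]
side (371, 213) [0.731 0.019 0.   ] [ 0.719 -0.027  0.08 ]
side (374, 240) [ 0.732 -0.067  0.   ] [ 0.72  -0.108  0.08 ]
scene (398, 203) [ 0.743 -0.004  0.   ] [ 0.691 -0.057  0.08 ]
scene (422, 238) [ 0.727 -0.125  0.   ] [ 0.677 -0.167  0.08 ]
scene (418, 176) [ 0.85  0.05 -0.  ] [ 0.788 -0.008  0.08 ]
scene (397, 207) [ 0.732 -0.014  0.   ] [ 0.682 -0.066  0.08 ]
```

View pics/mx.png

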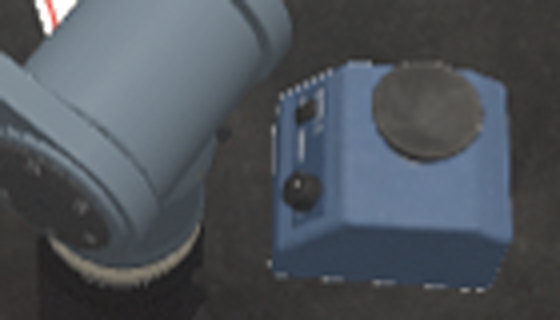

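Emit:
move_arm --series "-52 194 0 0 0 0;-52 194 0 0 0 0;-52 194 0 0 0 0;-52 194 0 0 0 0;-52 194 0 0 0 0;-52 194 0 0 0 0;-52 194 0 0 0 0;-52 194 0 0 0 0"

```text
time: 11.78
position: [0.6411, -0.097, 0.2123]
tool_rot: [0.001, 1.0, -0.0, -0.0]
ft_force: [0.2, -0.6, 0.0]
grip_width: 0.0871
grip_force: 0.0
```

```bash
python3 - <<'E'
from h import *
o=robot.get_obs();print(o['position'],o['time'])
p=shot('wrist','w2')
for n in ['timer','chip_case','timer_tray','case_tray']: print(n,[(np.round(d['xyz'],3).tolist(),round(d['p'],2)) for d in robot.tip_of(p,n)])
import pickle;pickle.dump(p,open('w2.pkl','wb'))
E
```

```text
[ 0.64108485 -0.09700596  0.21225327] 11.7833
timer [([0.435, -0.1, -0.004], 0.59)]
chip_case [([0.592, -0.098, -0.002], 0.97)]
timer_tray [([0.589, 0.1, 0.002], 0.61)]
case_tray [([0.441, -0.269, 0.001], 0.63)]
```

View pics/w2.png

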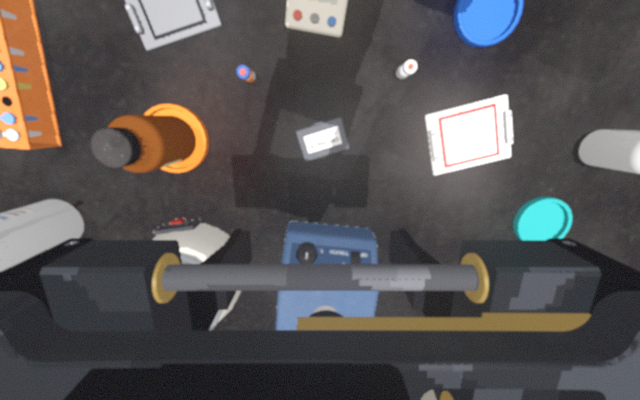

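The wrist view shows the case at (322,140), the white tray at (470,135), the timer partly visible at (315,15), the vials at (246,73) and (405,69), and the amber bottle standing in the orange cup. Now I work out the yaws.

```bash
python3 - <<'E'
from h import *
import pickle
np.set_printoptions(precision=4,suppress=True)
p=pickle.load(open('w2.pkl','rb'))
D={'case':([(296,133),(337,119),(348,147),(305,160)],.014),'wtray':([(425,115),(507,95),(513,155),(433,175)],.004)}
for n,(q,z) in D.items():
    P=np.array([at_z(p,u,z)[:2] for u in q]);e=np.roll(P,-1,0)-P
    print(n,P.mean(0),np.linalg.norm(e,axis=1),np.degrees(np.arctan2(e[:,1],e[:,0])))
P=[at_z(p,u,.017)[:2] for u in((286,27),(343,37),(349,3),(288,0))];print(P,np.linalg.norm(P[1]-P[0]),np.degrees(np.arctan2(*(P[1]-P[0])[::-1])))
# case dark grey contour refine
g=cv2.cvtColor(p['img'],cv2.COLOR_RGB2GRAY)[105:175,285:360]
for t in(60,75,90):
    m=(g>t).astype(np.uint8);m=cv2.morphologyEx(m,cv2.MORPH_CLOSE,np.ones((5,5)))
    k,l,s,c=cv2.connectedComponentsWithStats(m);i=l[35,37]
    cs=np.argwhere(l==i)[:,::-1].astype(np.float32);r=cv2.minAreaRect(cs)
    b=cv2.boxPoints(r)+[285,105];P=np.array([at_z(p,u,.010)[:2] for u in b]);e=np.roll(P,-1,0)-P
    print(t,s[i],P.mean(0),np.linalg.norm(e,axis=1),np.degrees(np.arctan2(e[:,1],e[:,0])))
E
```

```text
case [ 0.5927 -0.0957] [0.0553 0.0382 0.0589 0.0365] [ 108.1465   22.9756  -73.3475 -162.4726]
wtray [0.589  0.0995] [0.1037 0.079  0.1074 0.0814] [ 103.2123   16.3336  -75.4238 -166.3353]
[array([ 0.4646, -0.1365]), array([ 0.475 , -0.0705]), array([ 0.441 , -0.0645]), array([ 0.438 , -0.1333])] 0.06682104043104398 81.096430516004
60 [   0    0   75   70 5250] [ 0.594  -0.0949] [0.0937 0.0887 0.1004 0.0887] [ 89.8843   2.1626 -90.1034 177.8562]
75 [   0    0   75   63 3335] [ 0.5892 -0.0949] [0.0937 0.0792 0.0996 0.0792] [ 89.8843   2.165  -90.1047 177.8541]
90 [  10   12   65   44 1711] [ 0.5901 -0.0877] [0.0817 0.0464 0.0846 0.047 ] [ 103.4033   16.4241  -76.0922 -167.1528]
```

Emit:
move_arm --series "48 1 0 0 0 74;48 1 0 0 0 74;48 1 0 0 0 74;48 1 0 0 0 74;48 1 0 0 0 74;48 1 0 0 0 74;48 1 0 0 0 74;48 1 0 0 0 74"

```text
time: 12.7
position: [0.593, -0.0968, 0.2126]
tool_rot: [0.484, 0.875, 0.0, 0.0]
ft_force: [1.3, -0.3, 0.1]
grip_width: 0.0871
grip_force: 0.0
```

Emit:
move_arm --series "0 0 0 0 0 8;0 0 0 0 0 16;0 0 0 0 0 16;0 0 35 0 0 16;0 0 70 0 0 16;0 0 105 0 0 16;0 0 130 0 0 16;0 0 130 0 0 16"

```text
time: 13.37
position: [0.5889, -0.0954, 0.0774]
tool_rot: [0.598, 0.801, -0.002, -0.005]
ft_force: [-0.5, 0.4, -0.7]
grip_width: 0.0872
grip_force: 0.0
```

```bash
python3 - <<'E'
from h import *
o=robot.get_obs();print(o['position'],o['tool_rot'],o['ft_force'])
p=shot('wrist')
cv2.imwrite('pics/w3.png',p['img'][100:360,100:540,::-1])
for n in ['chip_case']: print(n,[(np.round(d['xyz'],3).tolist(),round(d['p'],2)) for d in robot.tip_of(p,n)])
E
```

```text
[ 0.58890698 -0.09540182  0.07736379] [ 0.59838776  0.80118714 -0.00169833 -0.00532615] [-0.47288214  0.35177794 -0.74008851]
chip_case [([0.593, -0.097, -0.004], 0.85)]
```

View pics/w3.png

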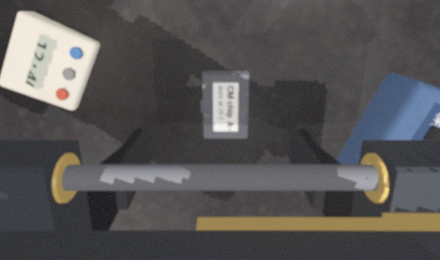

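The case lies square to the fingers at (227,105) in the crop, centred. Descend and grip.

Emit:
move_arm --series "0 0 20 0 0 0;0 0 38 0 0 0;0 0 50 0 0 0;0 0 55 0 0 0;0 0 55 0 0 0;0 0 55 0 0 0"

```text
time: 13.97
position: [0.594, -0.0961, 0.0286]
tool_rot: [0.598, 0.802, 0.0, 0.001]
ft_force: [0.5, -0.3, -0.3]
grip_width: 0.0872
grip_force: 0.0
```

Emit:
move_arm --series "0 0 0 0 0 0;0 0 0 0 0 0;0 0 0 0 0 0;0 0 0 0 0 0;0 0 0 0 0 0;0 0 0 0 0 0;0 0 0 0 0 0;0 0 0 0 0 0" --jaw 0 --newtons 12

```text
time: 14.63
position: [0.5931, -0.0957, 0.0275]
tool_rot: [0.598, 0.802, -0.0, -0.0]
ft_force: [-0.2, 0.1, 0.3]
grip_width: 0.0417
grip_force: 0.0
```

Emit:
move_arm --series "0 0 0 0 0 0;0 0 0 0 0 0;0 0 -10 0 0 0;0 0 -30 0 0 0;0 0 -60 0 0 0;0 0 -90 0 0 0;0 0 -100 0 0 0;0 0 -100 0 0 0"

```text
time: 15.3
position: [0.5956, -0.0964, 0.1313]
tool_rot: [0.598, 0.802, 0.001, 0.004]
ft_force: [0.3, -1.1, -0.2]
grip_width: 0.0006
grip_force: 0.0
```

Emit:
move_arm --series "-10 -16 0 0 0 0;-28 -43 0 0 0 0;-47 -73 0 0 0 0;-67 -103 0 0 0 0;-87 -134 0 0 0 0;-107 -165 0 0 0 0;-121 -187 0 0 0 0;-126 -194 0 0 0 0"

```text
time: 15.97
position: [0.4401, -0.2736, 0.1262]
tool_rot: [0.599, 0.801, -0.0, -0.002]
ft_force: [-0.6, -0.2, 0.2]
grip_width: 0.0008
grip_force: 0.0
```

```bash
python3 - <<'E'
from h import *
o=robot.get_obs();print(o['position'],o['tool_rot'],o['ft_force'],o['grip_width'],o['grip_force'])
p=shot('wrist')
cv2.imwrite('pics/w4.png',p['img'][100:360,100:540,::-1])
for p in (p,shot('scene'),shot('side')):
  for n in ['chip_case','case_tray']: print(n,[(np.round(d['xyz'],3).tolist(),round(d['p'],2)) for d in robot.tip_of(p,n)])
print(robot.get_obs()['position'])
E
```

```text
[ 0.44008869 -0.27361082  0.1261982 ] [ 5.99198688e-01  8.00598607e-01 -2.57628615e-04 -1.65411058e-03] [-0.62754677 -0.20343841  0.21388926] 0.0007952218874431806 0.0
chip_case [([0.592, -0.096, 0.001], 0.95)]
case_tray [([0.443, -0.271, 0.002], 0.94)]
chip_case []
case_tray [([0.445, -0.27, 0.001], 0.69)]
chip_case [([0.592, -0.093, 0.001], 0.63)]
case_tray [([0.443, -0.276, 0.006], 0.91)]
[ 0.44392664 -0.27072899  0.12745626]
```

View pics/w4.png

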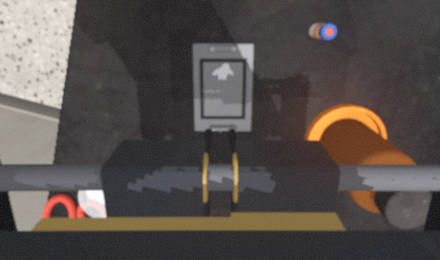

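The grip missed: the wrist crop shows the case tray at (222,87), the fingers shut, and the case still at its own place. The amber bottle was also gripped higher than planned, so the fingertips appear to sit higher than the stated 22 mm. I check where the tips project.

```bash
python3 - <<'E'
from h import *
np.set_printoptions(precision=1,suppress=True)
from scipy.spatial.transform import Rotation as R
o=robot.get_obs();p=shot('wrist');t=o['position'];M=R.from_quat(o['tool_rot']).as_matrix()
for d in(-.02,0,.01,.022): print(d,proj(p,[t+M@[0,-.012,d],t+M@[0,.012,d]]).ravel())
g=cv2.cvtColor(p['img'],cv2.COLOR_RGB2GRAY);print(g[205:250:3,290:350:4])
print(np.linalg.inv(p['world_to_cam'])[:3,3]-t, o['q'])
E
```

```text
-0.02 [300.9 249.7 340.7 249.7]
0 [302.8 236.1 338.6 236.1]
0.01 [303.7 230.3 337.7 230.3]
0.022 [304.6 224.1 336.8 224.1]
[[121 142  79 143 141 145 140 144 140 142 146 142  77 136 124]
 [120 143  77 144 141 143 144 144 140 144 141 142  79 131 116]
 [118 139  76 143 143 144 145 145 140 144 141 142  70 136 114]
 [114 140  76 141 146 142 141 145 143 143 139 144  69 138 114]
 [112 141  62  86  86  85  85  85  80  85  84  90  58 137 110]
 [115 142 124 125 122 123 125 124 123 125 115 116 117 141 106]
 [114 139 138 143 140 138 139 141 139 137 141 143 140 137 109]
 [113 138 140 141 108 103 106 105 101  99 109 138 139 144  99]
 [108 140 138 138  75  67 131 129 126 136  65  98 137 137 101]
 [ 61  69  76  79  38  36  52  56  61  50  44  48  84  85  58]
 [ 46  49  47  49  42  42  46  46  42  46  47  45  51  53  52]
 [ 52  45  41  51  38  42  49  47  44  45  43  44  54  51  49]
 [ 54  54  54  57  33  34  45  49  49  48  40  45  59  53  56]
 [ 53  53  53  56  47  43  47  47  48  48  38  41  49  53  56]
 [ 51  55  49  56  41  46  44  51  46  47  46  37  47  54  48]]
[-0.   0.1  0.2] [-0.8  0.5  1.8  0.   0.9 -1.1]
```

```bash
python3 - <<'E'
from h import *
np.set_printoptions(precision=1,suppress=True)
from scipy.spatial.transform import Rotation as R
o=robot.get_obs();t=o['position'];M=R.from_quat(o['tool_rot']).as_matrix()
p=shot('wrist')
for d in(-.03,-.02,-.01,0,.01,.022): print(d,proj(p,[t+M@[.0095,-.012,d]]).ravel(),proj(p,[t+M@[-.0095,-.012,d]]).ravel())
S=shot('side');C=shot('scene')
V=[]
for p in(S,C):
    u=proj(p,t).ravel();x,y=np.round(u).astype(int);print(u, [ (d,proj(p,t+M@[0,0,d]).ravel()) for d in(-.05,-.02,.022)])
    V.append(cv2.resize(p['img'][y-45:y+45,x-40:x+40],None,fx=5,fy=5,interpolation=cv2.INTER_CUBIC))
cv2.imwrite('pics/tip.png',np.hstack(V)[:,:,::-1])
E
```

```text
-0.03 [299.4 242.4] [300.1 272.6]
-0.02 [300.6 235.2] [301.2 263.9]
-0.01 [301.6 228.7] [302.2 256.1]
0 [302.6 222.9] [303.1 249.1]
0.01 [303.4 217.7] [303.9 242.7]
0.022 [304.4 212.1] [304.8 235.9]
[263.3 295.6] [(-0.05, array([261.3, 287.7])), (-0.02, array([262.5, 292.5])), (0.022, array([264.2, 298.9]))]
[359.6 312.1] [(-0.05, array([361.7, 298.2])), (-0.02, array([360.4, 306.7])), (0.022, array([358.7, 317.8]))]
```

View pics/tip.png

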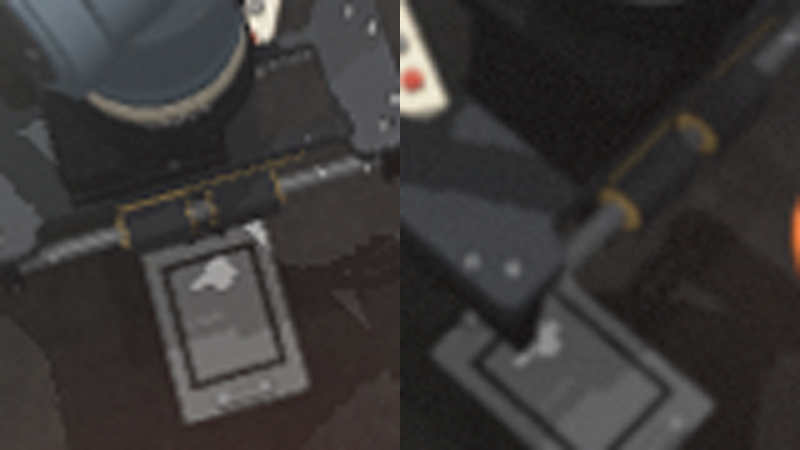

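The view shows no fingertip clearly. The wrist projection, the bottle slip and the missed case all agree, though: the tips stand about 10 mm behind the reported TCP, not 22 mm ahead. I go back, open over the case, and descend guarded by the wrist force.

Emit:
move_arm --series "18 28 0 0 0 0;38 58 0 0 0 0;58 90 0 0 0 0;78 121 0 0 0 0;98 152 0 0 0 0;116 180 0 0 0 0;125 193 0 0 0 0;125 193 0 0 0 0" --jaw 1

```text
time: 17.28
position: [0.5949, -0.0938, 0.1277]
tool_rot: [0.596, 0.803, 0.001, 0.001]
ft_force: [-0.2, -0.6, -0.6]
grip_width: 0.0458
grip_force: 0.0
```

Emit:
move_arm --series "0 0 0 0 0 0;0 0 20 0 0 0;0 0 50 0 0 0;0 0 80 0 0 0;0 0 102 0 0 0;0 0 112 0 0 0;0 0 112 0 0 0;0 0 112 0 0 0"

```text
time: 17.95
position: [0.5921, -0.0979, 0.0157]
tool_rot: [0.598, 0.801, -0.0, -0.0]
ft_force: [0.2, -0.0, -0.3]
grip_width: 0.0863
grip_force: 0.0
```

```bash
python3 - <<'E'
from h import *
o=robot.get_obs();print(o['position'],o['tool_rot'],o['ft_force'],o['grip_width'])
p=shot('wrist')
for n in ['chip_case']: print(n,[(np.round(d['xyz'],3).tolist(),round(d['p'],2)) for d in robot.tip_of(p,n)])
print(robot.get_obs()['position'])
E
```

```text
[ 0.59212006 -0.09790874  0.01568325] [ 5.98247275e-01  8.01311496e-01 -1.64025216e-04 -2.39183950e-04] [ 0.19476654 -0.03843631 -0.32138594] 0.08633590461876783
chip_case [([0.596, -0.095, -0.001], 0.89), ([0.507, 0.003, 0.002], 0.39)]
[ 0.59347752 -0.09788688  0.01701802]
```

Emit:
move_arm --series "0 0 4 0 0 0;0 0 8 0 0 0;0 0 10 0 0 0;0 0 10 0 0 0"

```text
time: 18.38
position: [0.5923, -0.0968, 0.0054]
tool_rot: [0.598, 0.802, -0.0, -0.0]
ft_force: [-0.2, 0.2, 0.1]
grip_width: 0.0872
grip_force: 0.0
```

Emit:
move_arm --series "0 0 2 0 0 0;0 0 4 0 0 0;0 0 4 0 0 0;0 0 4 0 0 0"

```text
time: 18.72
position: [0.5924, -0.0969, 0.0014]
tool_rot: [0.598, 0.802, -0.0, -0.0]
ft_force: [-0.1, 0.4, -0.5]
grip_width: 0.0869
grip_force: 0.0
```

Emit:
move_arm --series "0 0 2 0 0 0;0 0 4 0 0 0;0 0 4 0 0 0;0 0 4 0 0 0"

```text
time: 19.05
position: [0.5923, -0.0969, -0.0027]
tool_rot: [0.598, 0.802, -0.0, -0.0]
ft_force: [0.3, 0.2, -0.2]
grip_width: 0.0872
grip_force: 0.0
```

Emit:
move_arm --series "0 0 2 0 0 0;0 0 3 0 0 0;0 0 3 0 0 0;0 0 3 0 0 0"

```text
time: 19.38
position: [0.5924, -0.0969, -0.0056]
tool_rot: [0.598, 0.802, -0.0, -0.0]
ft_force: [0.6, -0.2, 0.3]
grip_width: 0.0871
grip_force: 0.0
```

Emit:
move_arm --series "0 0 1 0 0 0;0 0 2 0 0 0;0 0 2 0 0 0;0 0 2 0 0 0"

```text
time: 19.72
position: [0.5924, -0.0969, -0.0075]
tool_rot: [0.598, 0.802, -0.0, -0.0]
ft_force: [0.3, -0.0, -0.2]
grip_width: 0.087
grip_force: 0.0
```

Emit:
move_arm --series "0 0 1 0 0 0;0 0 2 0 0 0;0 0 2 0 0 0;0 0 2 0 0 0"

```text
time: 20.05
position: [0.5924, -0.0969, -0.0095]
tool_rot: [0.598, 0.802, -0.0, -0.0]
ft_force: [0.0, -0.3, 0.3]
grip_width: 0.087
grip_force: 0.0
```

Close here and see the width and force (two calls' worth of time).

Emit:
move_arm --series "0 0 0 0 0 0;0 0 0 0 0 0;0 0 0 0 0 0;0 0 0 0 0 0;0 0 0 0 0 0;0 0 0 0 0 0;0 0 0 0 0 0;0 0 0 0 0 0" --jaw 0 --newtons 12

```text
time: 20.72
position: [0.5925, -0.097, -0.0094]
tool_rot: [0.598, 0.802, 0.0, 0.0]
ft_force: [-1.6, 1.2, 1.1]
grip_width: 0.0419
grip_force: 11.9
```

Emit:
move_arm --series "0 0 0 0 0 0;0 0 0 0 0 0;0 0 0 0 0 0;0 0 0 0 0 0"

```text
time: 21.05
position: [0.5925, -0.097, -0.0094]
tool_rot: [0.598, 0.802, 0.0, 0.0]
ft_force: [0.3, 0.4, 0.0]
grip_width: 0.0421
grip_force: 12.0
```

Emit:
move_arm --series "0 0 -10 0 0 0;0 0 -25 0 0 0;0 0 -50 0 0 0;0 0 -75 0 0 0;0 0 -95 0 0 0;0 0 -100 0 0 0;0 0 -100 0 0 0"

```text
time: 21.63
position: [0.5938, -0.0974, 0.0928]
tool_rot: [0.598, 0.802, 0.001, 0.002]
ft_force: [0.7, -0.3, -0.6]
grip_width: 0.0419
grip_force: 12.0
```

Emit:
move_arm --series "-10 -16 0 0 0 0;-28 -43 0 0 0 0;-47 -73 0 0 0 0;-67 -103 0 0 0 0;-87 -134 0 0 0 0;-107 -165 0 0 0 0;-120 -186 0 0 0 0;-125 -193 0 0 0 0"

```text
time: 22.3
position: [0.4401, -0.2735, 0.0892]
tool_rot: [0.599, 0.801, -0.0, -0.002]
ft_force: [0.2, 0.0, 0.3]
grip_width: 0.042
grip_force: 12.0
```

```bash
python3 - <<'E'
from h import *
for c in('wrist','scene','side'):
  p=shot(c)
  for n in ['chip_case','case_tray']: print(c,n,[(np.round(d['xyz'],3).tolist(),round(d['p'],2)) for d in robot.tip_of(p,n)])
o=robot.get_obs();print(o['position'],o['tool_rot'],o['ft_force'],o['grip_width'],o['grip_force'])
E
```

```text
wrist chip_case [([0.44, -0.273, 0.1], 0.84)]
wrist case_tray [([0.443, -0.271, 0.002], 0.7)]
scene chip_case [([0.437, -0.27, 0.1], 0.51)]
scene case_tray [([0.446, -0.271, 0.005], 0.78)]
side chip_case [([0.443, -0.266, 0.1], 0.58), ([0.593, 0.103, 0.003], 0.39)]
side case_tray []
[ 0.44392513 -0.27078448  0.09048059] [ 5.96920172e-01  8.02300631e-01  5.82820018e-05 -3.70581353e-05] [ 0.20422623 -0.05321941 -0.11083278] 0.041695638242261274 11.999878585338593
```

Emit:
move_arm --series "1 -1 20 0 0 0;1 -1 45 0 0 0;1 -1 68 0 0 0;1 -1 84 0 0 0;1 -1 91 0 0 0;1 -1 94.5 0 0 0;1 -1 94.5 0 0 0;1 -1 94.5 0 0 0"

```text
time: 23.42
position: [0.4426, -0.2714, -0.0034]
tool_rot: [0.598, 0.802, -0.0, 0.001]
ft_force: [0.5, -0.5, -0.0]
grip_width: 0.0417
grip_force: 12.0
```

Emit:
move_arm --series "0 0 0 0 0 0;0 0 1 0 0 0;0 0 1 0 0 0"

```text
time: 23.67
position: [0.4423, -0.2715, -0.0043]
tool_rot: [0.598, 0.802, -0.0, 0.001]
ft_force: [-0.4, -0.5, -0.5]
grip_width: 0.0418
grip_force: 12.0
```

Emit:
move_arm --series "0 0 1 0 0 0;0 0 1 0 0 0;0 0 1 0 0 0"

```text
time: 23.92
position: [0.4422, -0.2715, -0.0055]
tool_rot: [0.598, 0.802, -0.0, 0.001]
ft_force: [-0.1, -0.3, 3.9]
grip_width: 0.0421
grip_force: 12.0
```

Emit:
move_arm --series "0 0 0 0 0 0;0 0 0 0 0 0;0 0 0 0 0 0;0 0 0 0 0 0;0 0 0 0 0 0;0 0 0 0 0 0;0 0 0 0 0 0;0 0 0 0 0 0" --jaw 1

```text
time: 24.58
position: [0.4419, -0.2711, -0.006]
tool_rot: [0.598, 0.802, 0.0, -0.0]
ft_force: [-0.2, -0.5, 0.2]
grip_width: 0.0841
grip_force: 0.0
```

Emit:
move_arm --series "0 0 -15 0 0 0;0 0 -45 0 0 0;0 0 -80 0 0 0;0 0 -120 0 0 0;0 0 -160 0 0 0;0 0 -175 0 0 0;0 0 -175 0 0 0;0 0 -175 0 0 0"

```text
time: 25.25
position: [0.4422, -0.2714, 0.17]
tool_rot: [0.598, 0.802, -0.0, 0.001]
ft_force: [0.4, -0.1, -0.1]
grip_width: 0.0869
grip_force: 0.0
```

```bash
python3 - <<'E'
from h import *
for c in('wrist','scene','side'):
  p=shot(c)
  for n in ['chip_case','case_tray','timer']: print(c,n,[(np.round(d['xyz'],3).tolist(),round(d['p'],2)) for d in robot.tip_of(p,n)])
o=robot.get_obs();print(o['position'],o['tool_rot'],o['ft_force'],o['grip_width'])
E
```

```text
wrist chip_case [([0.442, -0.268, 0.001], 0.74), ([0.593, -0.29, 0.008], 0.69)]
wrist case_tray []
wrist timer [([0.434, -0.102, -0.0], 0.74)]
scene chip_case [([0.439, -0.27, 0.007], 0.69)]
scene case_tray [([0.447, -0.27, 0.003], 0.88), ([0.587, 0.104, -0.0], 0.42)]
scene timer []
side chip_case [([0.443, -0.268, 0.005], 0.78)]
side case_tray [([0.443, -0.274, 0.004], 0.89)]
side timer [([0.44, -0.1, 0.0], 0.71)]
[ 0.44189615 -0.27112172  0.16873644] [ 5.97745183e-01  8.01686107e-01  2.48247109e-05 -2.85790714e-04] [-0.33099214  0.22832392  0.15391766] 0.08761201331857991
```

Emit:
move_arm --series "165 44 0 0 0 26.6;165 44 0 0 0 26.6;165 44 0 0 0 26.6;165 44 0 0 0 26.6;165 44 0 0 0 26.6;165 44 40 0 0 26.6;165 44 75 0 0 26.6;165 44 75 0 0 26.6"

```text
time: 26.52
position: [0.4336, -0.0986, 0.0893]
tool_rot: [0.766, 0.643, -0.002, -0.005]
ft_force: [-1.6, 0.3, 0.8]
grip_width: 0.0871
grip_force: 0.0
```

```bash
cat > rect.py <<'E'
from h import *
np.set_printoptions(precision=4,suppress=True)
robot.camera('wrist')
p=shot('wrist','w6');o=robot.get_obs()
print(o['position'],np.degrees(2*np.arctan2(o['tool_rot'][0],o['tool_rot'][1])))
g=cv2.cvtColor(p['img'],cv2.COLOR_RGB2GRAY)[:225]
m=cv2.morphologyEx((g>165).astype(np.uint8),cv2.MORPH_CLOSE,np.ones((15,15)))
k,l,s,c=cv2.connectedComponentsWithStats(m)
for i in range(1,k):
    if s[i,4]<2500: continue
    r=cv2.minAreaRect(np.argwhere(l==i)[:,::-1].astype(np.float32));b=cv2.boxPoints(r)
    P=np.array([at_z(p,u,.017)[:2] for u in b]);e=np.roll(P,-1,0)-P
    print(s[i],b.round().tolist(),P.mean(0),np.linalg.norm(e,axis=1),np.degrees(np.arctan2(e[:,1],e[:,0])))
print([(d['xyz'],d['p']) for d in robot.tip_of(p,'timer')])
E
python3 rect.py
```

```text
[ 0.4364 -0.1004  0.0934] 99.98931715136075
[   0    0  108   67 5271] [[-0.0, 0.0], [107.0, 0.0], [107.0, 66.0], [0.0, 66.0]] [0.2528 0.0727] [0.0804 0.0468 0.0853 0.048 ] [  -9.4339 -112.5101  170.451    61.6689]
[   0   85   65  140 4234] [[-0.0, 85.0], [64.0, 85.0], [64.0, 224.0], [0.0, 224.0]] [ 0.1911 -0.0161] [0.0518 0.1261 0.0594 0.1278] [  -9.552  -114.4051  170.0707   62.2565]
[ 289  166   67   59 3761] [[289.0, 166.0], [355.0, 166.0], [355.0, 224.0], [289.0, 224.0]] [ 0.437  -0.0927] [0.0587 0.0551 0.0623 0.0553] [ -9.9131 -97.9942 170.1945  78.2426]
[([0.4383, -0.099, -0.0018], 0.9)]
```

Emit:
move_arm --series "0 0 25 0 0 0;0 0 55 0 0 0;0 0 80 0 0 0;0 0 95 0 0 0;0 0 102 0 0 0;0 0 102 0 0 0;0 0 102 0 0 0"

```text
time: 27.25
position: [0.4383, -0.1013, -0.0066]
tool_rot: [0.766, 0.643, 0.001, 0.001]
ft_force: [-0.0, -1.1, -1.2]
grip_width: 0.0869
grip_force: 0.0
```

Emit:
move_arm --series "0 0 0 0 0 0;0 0 0 0 0 0;0 0 0 0 0 0;0 0 0 0 0 0;0 0 0 0 0 0;0 0 0 0 0 0;0 0 0 0 0 0;0 0 0 0 0 0" --jaw 0 --newtons 15

```text
time: 27.92
position: [0.4371, -0.1005, -0.0075]
tool_rot: [0.766, 0.643, 0.0, 0.0]
ft_force: [0.1, 0.1, 6.5]
grip_width: 0.0614
grip_force: 15.0
```

Emit:
move_arm --series "0 0 -10 0 0 0;0 0 -25 0 0 0;0 0 -50 0 0 0;0 0 -75 0 0 0;0 0 -95 0 0 0;0 0 -100 0 0 0;0 0 -100 0 0 0"

```text
time: 28.5
position: [0.4379, -0.1008, 0.0931]
tool_rot: [0.766, 0.643, 0.001, 0.002]
ft_force: [-0.0, -0.8, 0.0]
grip_width: 0.0611
grip_force: 14.9
```

Emit:
move_arm --series "15 8 0 0 0 -3;43 22 0 0 0 -7;76 39 0 0 0 -11;110 57 0 0 0 -15;144 74 0 0 0 -19;178 92 0 0 0 -22;208 107 0 0 0 -24.6;223 115 0 0 0 -24.6"

```text
time: 29.17
position: [0.5906, 0.1025, 0.0899]
tool_rot: [0.61, 0.792, 0.0, -0.0]
ft_force: [0.6, -0.6, 0.0]
grip_width: 0.0613
grip_force: 14.9
```

```bash
python3 - <<'E'
from h import *
for c in('wrist','scene','side'):
  p=shot(c)
  for n in ['timer','timer_tray','vial_clear']: print(c,n,[(np.round(d['xyz'],3).tolist(),round(d['p'],2)) for d in robot.tip_of(p,n)][:2])
o=robot.get_obs();print(o['position'],np.degrees(2*np.arctan2(o['tool_rot'][0],o['tool_rot'][1])),o['ft_force'],o['grip_width'],o['grip_force'])
E
```

```text
wrist timer [([0.593, 0.1, 0.092], 0.86)]
wrist timer_tray [([0.588, 0.1, -0.001], 0.68)]
wrist vial_clear [([0.509, 0.004, -0.001], 0.61)]
scene timer [([0.587, 0.101, 0.098], 0.88)]
scene timer_tray [([0.588, 0.104, 0.001], 0.9)]
scene vial_clear [([0.514, 0.004, -0.003], 0.4)]
side timer [([0.589, 0.098, 0.097], 0.93)]
side timer_tray [([0.594, 0.101, 0.004], 0.6)]
side vial_clear [([0.508, 0.0, -0.002], 0.5)]
[0.58885028 0.09840112 0.09218705] 75.48085995118673 [-0.14909116  1.48391776 -0.93862989] 0.06148405699170668 14.899691547034308
```

Emit:
move_arm --series "1 0 20 0 0 0;1 0 45 0 0 0;1 0 68 0 0 0;1 0 84 0 0 0;1 0 91 0 0 0;1 0 94 0 0 0;1 0 94 0 0 0;1 0 94 0 0 0"

```text
time: 30.43
position: [0.5896, 0.1, -0.0011]
tool_rot: [0.612, 0.791, 0.0, 0.001]
ft_force: [-0.2, -0.1, -0.8]
grip_width: 0.0615
grip_force: 14.9
```

Emit:
move_arm --series "0 0 1 0 0 0;0 0 1.5 0 0 0;0 0 1.5 0 0 0"

```text
time: 30.68
position: [0.5893, 0.1001, -0.0027]
tool_rot: [0.612, 0.791, 0.0, 0.001]
ft_force: [0.8, 0.1, -0.7]
grip_width: 0.0614
grip_force: 14.9
```

Emit:
move_arm --series "0 0 1 0 0 0;0 0 1 0 0 0;0 0 1 0 0 0"

```text
time: 30.93
position: [0.5893, 0.1001, -0.0035]
tool_rot: [0.612, 0.791, 0.0, 0.001]
ft_force: [-0.8, 0.7, 5.7]
grip_width: 0.0614
grip_force: 15.0
```

Emit:
move_arm --series "0 0 0 0 0 0;0 0 0 0 0 0;0 0 0 0 0 0;0 0 0 0 0 0;0 0 0 0 0 0;0 0 0 0 0 0;0 0 0 0 0 0;0 0 0 0 0 0" --jaw 1

```text
time: 31.6
position: [0.5888, 0.1001, -0.0046]
tool_rot: [0.612, 0.791, -0.0, -0.0]
ft_force: [-0.3, -0.2, -0.2]
grip_width: 0.0868
grip_force: 0.0
```

Emit:
move_arm --series "0 0 -15 0 0 0;0 0 -45 0 0 0;0 0 -80 0 0 0;0 0 -120 0 0 0;0 0 -160 0 0 0;0 0 -175 0 0 0;0 0 -175 0 0 0;0 0 -175 0 0 0"

```text
time: 32.27
position: [0.5892, 0.1001, 0.1717]
tool_rot: [0.612, 0.791, 0.001, 0.001]
ft_force: [-0.0, 0.3, -0.7]
grip_width: 0.0869
grip_force: 0.0
```

```bash
python3 - <<'E'
from h import *
for c in('wrist','scene','side'):
  p=shot(c)
  for n in ['timer','timer_tray','white_bottle','white_holder']: print(c,n,[(np.round(d['xyz'],3).tolist(),round(d['p'],2)) for d in robot.tip_of(p,n)][:2])
o=robot.get_obs();print(o['position'],np.degrees(2*np.arctan2(o['tool_rot'][0],o['tool_rot'][1])),o['q'].round(2))
E
```

```text
wrist timer [([0.587, 0.1, 0.001], 0.59)]
wrist timer_tray []
wrist white_bottle [([0.602, 0.269, -0.0], 0.63)]
wrist white_holder [([0.442, 0.103, 0.001], 0.72), ([0.71, 0.221, 0.001], 0.68)]
scene timer [([0.59, 0.103, 0.008], 0.78)]
scene timer_tray [([0.587, 0.1, -0.001], 0.66)]
scene white_bottle [([0.604, 0.269, 0.003], 0.73)]
scene white_holder [([0.447, 0.096, -0.001], 0.92), ([0.605, 0.45, 0.001], 0.84)]
side timer [([0.604, 0.275, -0.0], 0.45)]
side timer_tray [([0.593, 0.1, 0.002], 0.62)]
side white_bottle [([0.602, 0.272, 0.0], 0.67)]
side white_holder [([0.444, 0.099, 0.001], 0.92), ([0.71, 0.22, 0.001], 0.75)]
[0.58883093 0.10009464 0.17056432] 75.41689090163317 [-0.02  0.54  1.54 -0.    1.06 -0.27]
```

Emit:
move_arm --series "162 57 0 0 0 -75;162 57 0 0 0 -75;162 57 0 0 0 -75;162 57 0 0 0 -75;162 57 0 0 0 -75;162 57 0 0 0 -75;162 57 0 0 0 -75;162 57 0 0 0 -75"

```text
time: 33.68
position: [0.6029, 0.272, 0.1704]
tool_rot: [0.154, 0.988, -0.0, -0.0]
ft_force: [-0.8, 0.2, -0.1]
grip_width: 0.0872
grip_force: 0.0
```

Emit:
move_arm --series "0 0 0 0 0 -7;0 0 0 0 0 -14;0 0 0 0 0 -18;0 0 0 0 0 -18;0 0 0 0 0 -18"

```text
time: 34.1
position: [0.6032, 0.2712, 0.1706]
tool_rot: [0.002, 1.0, 0.0, -0.0]
ft_force: [-0.4, -0.1, 0.1]
grip_width: 0.0871
grip_force: 0.0
```

```bash
python3 - <<'E'
from h import *
for c in('wrist','scene','side'):
  p=shot(c)
  for n in ['white_bottle']: print(c,n,[(np.round(d['xyz'],3).tolist(),round(d['p'],2)) for d in robot.tip_of(p,n)][:2])
o=robot.get_obs();print(o['position'],np.degrees(2*np.arctan2(o['tool_rot'][0],o['tool_rot'][1])),o['time'])
E
```

```text
wrist white_bottle [([0.605, 0.272, 0.0], 0.93)]
scene white_bottle [([0.605, 0.271, 0.002], 0.71)]
side white_bottle [([0.604, 0.272, 0.001], 0.57)]
[0.60317548 0.27121733 0.17054279] 0.15452835677697252 34.4
```

Position matches. Descend to TCP 0.026, gently at the end.

Emit:
move_arm --series "-1 0 35 0 0 0;-1 0 70 0 0 0;-1 0 100 0 0 0;-1 0 122 0 0 0;-1 0 135 0 0 0;-1 0 142 0 0 0;-1 0 145 0 0 0;-1 0 145 0 0 0"

```text
time: 35.07
position: [0.6048, 0.2714, 0.0259]
tool_rot: [0.001, 1.0, 0.0, 0.0]
ft_force: [0.0, -0.0, 0.3]
grip_width: 0.0866
grip_force: 0.0
```

Emit:
move_arm --series "0 0 0 0 0 0;0 0 0 0 0 0;0 0 0 0 0 0;0 0 0 0 0 0;0 0 0 0 0 0;0 0 0 0 0 0;0 0 0 0 0 0;0 0 0 0 0 0" --jaw 0 --newtons 15

```text
time: 35.73
position: [0.6043, 0.2713, 0.0257]
tool_rot: [0.001, 1.0, 0.0, 0.0]
ft_force: [-0.1, 0.7, 0.5]
grip_width: 0.0458
grip_force: 15.0
```

Emit:
move_arm --series "0 0 0 0 0 0;0 0 0 0 0 0;0 0 0 0 0 0"

```text
time: 35.98
position: [0.6043, 0.2713, 0.0257]
tool_rot: [0.001, 1.0, 0.0, 0.0]
ft_force: [-0.3, 0.9, 1.0]
grip_width: 0.0457
grip_force: 15.0
```

Emit:
move_arm --series "0 0 -8 0 0 0;0 0 -22 0 0 0;0 0 -45 0 0 0;0 0 -70 0 0 0;0 0 -90 0 0 0;0 0 -100 0 0 0;0 0 -100 0 0 0"

```text
time: 36.57
position: [0.6063, 0.2718, 0.1294]
tool_rot: [0.001, 1.0, 0.001, 0.003]
ft_force: [0.2, 0.5, -0.9]
grip_width: 0.046
grip_force: 15.0
```

Emit:
move_arm --series "10 -11 0 0 0 0;30 -32 0 0 0 0;52 -56 0 0 0 0;75 -81 0 0 0 0;99 -106 0 0 0 0;122 -131 0 0 0 0;142 -153 0 0 0 0;154 -166 0 0 0 0"

```text
time: 37.23
position: [0.4454, 0.104, 0.1246]
tool_rot: [0.001, 1.0, -0.0, -0.003]
ft_force: [-0.3, 0.2, -0.1]
grip_width: 0.0458
grip_force: 15.0
```

Emit:
move_arm --series "5 -5 0 0 0 0;5 -5 0 0 0 0;5 -5 0 0 0 0;5 -5 0 0 0 0"

```text
time: 37.57
position: [0.4464, 0.1011, 0.1255]
tool_rot: [0.001, 1.0, 0.0, 0.001]
ft_force: [0.0, -0.0, -1.8]
grip_width: 0.0459
grip_force: 15.0
```

```bash
python3 - <<'E'
from h import *
for c in('wrist','scene','side'):
  p=shot(c)
  for n in ['white_bottle','white_holder']: print(c,n,[(np.round(d['xyz'],3).tolist(),round(d['p'],2)) for d in robot.tip_of(p,n)][:3])
o=robot.get_obs();print(o['position'],o['grip_width'],o['ft_force'],o['time'])
E
```

```text
wrist white_bottle []
wrist white_holder [([0.443, 0.102, -0.002], 0.87)]
scene white_bottle [([0.446, 0.103, 0.105], 0.56), ([0.512, 0.003, 0.001], 0.47)]
scene white_holder [([0.45, 0.098, -0.001], 0.65), ([0.71, 0.221, -0.002], 0.63)]
side white_bottle [([0.447, 0.103, 0.1], 0.54)]
side white_holder [([0.445, 0.101, 0.0], 0.91), ([0.6, 0.448, 0.002], 0.78), ([0.712, 0.218, -0.002], 0.57)]
[0.44488746 0.10074047 0.12550631] 0.045976730776273005 [-0.25335293  0.32415004 -0.53313507] 38.0167
```

Holder is (0.4455,0.1005) and the bottle is over it. Lower: underside ≈ TCP − 0.0257, so TCP 0.031 leaves about 1 mm.

Emit:
move_arm --series "0 -1 20 0 0 0;0 -1 45 0 0 0;0 -1 68 0 0 0;0 -1 82 0 0 0;0 -1 90 0 0 0;0 -1 93.5 0 0 0;0 -1 93.5 0 0 0;0 -1 93.5 0 0 0"

```text
time: 38.68
position: [0.4453, 0.0996, 0.0325]
tool_rot: [0.001, 1.0, -0.0, 0.0]
ft_force: [-0.0, -0.8, -1.4]
grip_width: 0.0457
grip_force: 15.0
```

Emit:
move_arm --series "0 0 1 0 0 0;0 0 2 0 0 0;0 0 2 0 0 0;0 0 2 0 0 0"

```text
time: 39.02
position: [0.4451, 0.0996, 0.0305]
tool_rot: [0.001, 1.0, -0.0, 0.0]
ft_force: [0.3, 0.1, -1.5]
grip_width: 0.0457
grip_force: 15.0
```

Emit:
move_arm --series "0 0 1 0 0 0;0 0 1.5 0 0 0;0 0 1.5 0 0 0;0 0 1.5 0 0 0"

```text
time: 39.35
position: [0.4452, 0.0996, 0.0295]
tool_rot: [0.001, 1.0, -0.0, 0.001]
ft_force: [-0.4, -0.1, 8.7]
grip_width: 0.0462
grip_force: 15.0
```

Emit:
move_arm --series "0 0 0 0 0 0;0 0 0 0 0 0;0 0 0 0 0 0;0 0 0 0 0 0;0 0 0 0 0 0;0 0 0 0 0 0;0 0 0 0 0 0;0 0 0 0 0 0" --jaw 1

```text
time: 40.02
position: [0.4448, 0.0995, 0.0285]
tool_rot: [0.001, 1.0, -0.0, -0.0]
ft_force: [-0.3, -0.6, -0.7]
grip_width: 0.0851
grip_force: 0.0
```

Emit:
move_arm --series "0 0 -15 0 0 0;0 0 -45 0 0 0;0 0 -80 0 0 0;0 0 -115 0 0 0;0 0 -150 0 0 0;0 0 -170 0 0 0;0 0 -170 0 0 0;0 0 -170 0 0 0"

```text
time: 40.68
position: [0.4454, 0.0996, 0.1996]
tool_rot: [0.001, 1.0, -0.0, 0.002]
ft_force: [0.7, 0.6, 0.3]
grip_width: 0.0866
grip_force: 0.0
```

Emit:
move_arm --series "40 40 0 0 0 0;40 80 0 0 0 0;40 120 0 0 0 0;40 160 0 0 0 0;40 200 0 0 0 0;40 220 0 0 0 0;40 220 0 0 0 0;40 220 0 0 0 0"

```text
time: 41.35
position: [0.4037, 0.32, 0.1964]
tool_rot: [-0.0, 1.0, -0.001, -0.002]
ft_force: [-0.6, -0.4, -0.1]
grip_width: 0.0871
grip_force: 0.0
```

```bash
python3 - <<'E'
from h import *
np.set_printoptions(precision=4,suppress=True)
P=[shot(c,'end_'+c) for c in('scene','side')]
for p in P:
  for n in ['amber_bottle','white_bottle','timer','chip_case','vial_brown','vial_clear']: print(n,[(np.round(d['xyz'],3).tolist(),round(d['p'],2)) for d in robot.tip_of(p,n)][:2])
# caps: colour centroids against upright prediction
S=P[1];h=cv2.cvtColor(S['img'],cv2.COLOR_RGB2HSV)
def rect(p,poly,z,lo,n):  # bright timer top
    pass
for nm,X in(('white cap top',[.4455,.0997,.098]),('amber cap top',[.593,-.291,.118])):
    print(nm,[proj(p,X)[0] for p in P])
c=[cv2.resize(p['img'][r0:r1,c0:c1],(400,500),interpolation=cv2.INTER_CUBIC) for p,(r0,r1,c0,c1) in zip(P,[(150,375,245,445),(160,350,235,360)])]
cv2.imwrite('pics/end.png',np.hstack(c)[:,:,::-1])
o=robot.get_obs();print(o['position'],o['time'])
# timer top yaw from bright blob in side view, z=.024
for (r0,r1,c0,c1,z,t) in((165,215,295,345,.02,150),):
    g=cv2.cvtColor(S['img'],cv2.COLOR_RGB2GRAY)[r0:r1,c0:c1]
    print(g[::5,::4])
E
```

```text
amber_bottle [([0.591, -0.293, 0.002], 0.6)]
white_bottle [([0.446, 0.099, 0.009], 0.65)]
timer [([0.592, -0.294, 0.001], 0.74), ([0.592, 0.101, 0.005], 0.71)]
chip_case [([0.441, -0.27, 0.007], 0.79)]
vial_brown [([0.515, -0.186, 0.001], 0.58)]
vial_clear [([0.511, 0.002, -0.001], 0.65)]
amber_bottle [([0.592, -0.291, 0.004], 0.69)]
white_bottle [([0.446, 0.102, 0.004], 0.79)]
timer [([0.589, 0.104, 0.001], 0.62)]
chip_case [([0.444, -0.267, 0.006], 0.88)]
vial_brown [([0.515, -0.186, -0.002], 0.5), ([0.592, -0.291, -0.003], 0.38)]
vial_clear [([0.508, 0.002, -0.001], 0.5)]
white cap top [array([273.4142, 191.9196]), array([269.6861, 171.9108])]
amber cap top [array([430.392 , 287.8148]), array([327.8554, 304.1179])]
[0.4054 0.3195 0.1987] 42.05
[[ 61  66  67  67  67  66  65  63  64  65  60  62  60]
 [ 59  61  59  64  64  63  62  66  63  65  60  62  62]
 [ 58  60  63  64  54 211 245 227 254  47  61  60  61]
 [ 57  60  78 254 243 239 228 239 182 255  58  56  58]
 [ 58  60  57 255 245 240 185 239 155 150  49  59  59]
 [ 57  59  62 203 124 240 188 214 240 214 255  55  56]
 [ 57  61  61  57 177 245 244 243 238 228 188  51  57]
 [ 57  55  57  62 255 130 119 157 231 226 254 228  57]
 [ 53  59  59  59  79 254 191 137  74  54  58  59  60]
 [203  58  57  59  59  59  60  63  60  62  62  62  66]]
```

Every thing is measured in place and the vials have not moved.

```bash
python3 -c "
from rig import robot
print(robot.hand_in())"
```

```text
the job is handed in; nothing more can be done
None
```

I handed in the job at about 42 s: both bottles stand in their holders, the timer and chip case lie on their trays, and the vials have not moved. I checked positions by measurement from two cameras; how square the timer and case lie comes from the gripper angle when I released them, and I haven't seen the judge's verdict.

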